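# Set up the drop-front foot station

## Task

Get the drop-front station ready for jointing: pull both slide-out supports fully out, then lower the flap gently onto them by its bar, without letting it drop. Then stand every round wooden foot on the lowered flap, each upright in a V-stop of its own (any V-stop will do), and push it home until it sits centred against both faces of the V. Leave the other things on the bench where they are.

Things in the scene. Friction and masses are not known exactly. Their poses are not given: they have to be found in the camera images.
- station: Wooden bench-top station, 210 mm deep, 364 mm wide, 185 mm high, fixed, placed and turned differently each time. Origin on the bench under the middle of the hinge line; x points away from the robot into it, y left, z up. The hinge is 66 mm above the bench; bench in front of it is free. Two side cheeks (12 mm thick, 185 mm high) stand behind the hinge line, at y = +-176 mm.
- support_left_knob (a point): Centre of the round wooden knob (28 mm diameter, 28 mm long, axis along station x) on the front end of the left slide-out support: station y = +130 mm, 52 mm above the bench, 65 mm in front of the hinge when in. Behind it the support is a bar 20 mm wide, 28 mm high, top level with the hinge. Pulls out straight along station -x; 2.5 N friction, stays where left.
- support_right_knob (a point): The same for the right support (y = -130 mm in the station's frame).
- support_left (a joint): How far the left support is out, m: 0 in, 0.125 fully out (end stop). Starts between 0 and 0.03.
- support_right (a joint): The same for the right support.
- flap (a joint): Flap angle, rad: 0 closed (leaning back 0.26 rad from upright, away from the robot, against a stop), 0.26 upright, 1.83 level. Starts between 0 and 0.12. Rests level at 1.83 on the supports when they are out; without them it goes on to 2.1. Little hinge friction (0.1 N m): the 0.7 kg flap falls forward by itself once past upright, so hold it all the way down.
- flap_hinge (a point): Middle of the flap's hinge line (runs along the station's y), 66 mm above the bench. Its axes turn with the flap: z from the hinge to the free edge, x from the outer face to the inner face (up when the flap is level), y along the hinge.
- flap_bar (a point): Middle of the round steel grab bar (12 mm thick, 100 mm long, parallel to the hinge) on two posts 35 mm beyond the flap's free edge: 195 mm from the hinge along the flap, 7 mm in from its outer face; at the top of the closed flap. Pinched from above, fingers before and behind it, it turns between them as the flap comes down. The flap is a panel 330 mm wide, 160 mm long, 14 mm thick.
- vee1 (a point): Seat of the right V-stop: where the centre of a foot's underside stands when it touches both faces. On the flap's inner face, 92 mm from the hinge, 80 mm above the bench when level, 105 mm to the right of vee2. Axes as flap_hinge. Faces 45 degrees either side of station x; the V opens to the flap's free edge (station -x when level), mouth 68 mm wide, slick white walls 28 mm high, like the batten.
- vee2 (a point): The same for the middle V-stop. A foot that touches only one face of a V can stick there by friction on the pushing finger when pushed straight along station x; take it by the tenon, or push it towards the middle too.
- vee3 (a point): The same for the left V-stop, 105 mm to the left of the middle one.
- foot1: Turned round furniture foot of pale wood, standing upright on the bench: a disc-like body 60 mm in diameter and 45 mm high with a round tenon 30 mm in diameter and 30 mm high on top (75 mm in all), about 0.11 kg. Origin at the centre of its underside, z up along its axis. Two or three of the feet are there.
- foot2: The same, another foot.
- foot3: The same, another foot.
- offcut: Bystander: square wooden offcut, 60 x 60 x 70 mm, standing among the feet; origin at the centre of its underside. Not one of the round feet: leave it.
- glue: Bystander: white glue bottle, 72 mm in diameter, 190 mm high; origin at the centre of its underside.
- batten: Bystander: flat wooden batten 190 x 45 x 22 mm lying on the bench; origin at the centre of its underside, x along it.
- tin: Bystander: metal tin 80 mm in diameter, 70 mm high; origin at the centre of its underside.
- mug: Bystander: mug 80 mm in diameter, 90 mm high; origin at the centre of its underside.
- tape: Bystander: tape measure 70 x 35 x 62 mm; origin at the centre of its underside.

How it is judged:
By the outcome, as a careful person would: the job done as asked, in the order asked, and still so for the second after the job is handed in, with the robot touching nothing.
Of foot1, foot2, foot3 only 2 to 3 are there at a start; the rules pass over those that are not, and their reading is None.
At some moment in a run one of foot1, foot2, foot3 may be knocked a few centimetres aside while the robot is not near it.
It also fails if it takes over 210 s, if anything falls off the work surface, if the arm or the gripper's body presses on something with over 40 N, if the wrist force passes 120 N, or if a joint passes its speed limit or range.

## Robot

A 6-joint arm with a two-finger parallel gripper is mounted at the origin on the work surface. World frame = base frame: x ahead of the robot, y to its left, z up, the work surface at z = 0. Lengths are in m, angles in rad, forces in N, time in s.
With the tool pointing down it reaches from about 0.25 to 0.775 m from the base axis. Payload 4 kg.
Tool frame: the origin (TCP) lies at the very end of the fingers, on their centre line; the grasp point (between the pads) lies 19 mm behind it (robot.pinch_z is the distance from the TCP to the grasp point, in m); z points along the fingers, y is the line along which they close (so a half turn about z gives the same grasp; the last joint's range is limited). The gripper opens to 94 mm and grips with 3 to 60 N. Pads are 16 mm wide; open, the fingers measure 119 mm over their backs; the gripper's body (75 mm by 177 mm) begins 78 mm behind the grasp point.
Start: joints at [-1.216, 0.087, 1.371, -0, 1.684, -0.103], TCP at [0.243, -0.493, 0.181] pointing down, gripper open.
Joint ranges: [-3.1, 3.1], [-0.76, 2.03], [0.27, 2.55], [-1.08, 4.22], [0.17, 2.65], [-2.57, 2.57]. Speed limits (rad/s): [2.79, 2.79, 3.14, 3.14, 3.14, 3.14].

## Interface

Orientations are given as [roll, pitch, yaw] about the fixed x, y, z axes, in that order (R = Rz(yaw) Ry(pitch) Rx(roll)).
In Python, from bench import robot gives the robot as it stands.
- The arm moves only by the tool arm_command, never from a script. Its argument "targets" is one flat list of numbers, 7 for each row, row after row: the turn, a rotation vector about the tool's x, y, z in degrees, then the shift along the tool's x, y, z in mm, then the closure, from -1 (fully open) to 1 (shut). In form: [ax, ay, az, x, y, z, hand, ax, ay, az, x, y, z, hand, ...]. A call has 1 to 20 rows; each row is the pose to reach, as a shift and turn from the pose commanded when the call began, along the tool's axes at that moment; what a row does not reach only later rows make up. A row lasts 1/10 s, in which the tool goes at most 50 mm and 8.59 degrees, less where a joint would pass 70% of its speed; a pose out of reach is approached as far as the arm can. A call with a gripper value outside its range is refused whole. The fingers move at their own pace and stop on an object; the grip force is fixed at half the most. Time passes only in rows, so rows that repeat a pose let the fingers close. It gives the time, the measured TCP pose, the force, the opening and the grip force at its end, in the units of the state.
- robot.get_obs(): the state, without advancing time (a new reading comes with each control period).
- robot.snapshot(name): name is "scene" or "top" or "wrist"; returns a dict with "color" (400x640x3 uint8, red, green, blue), "range_z" (400x640 float32, m along the optical axis (not along the pixel's ray), 0 where there is no reading), "fx", "fy", "cx", "cy" (pixels), "dist_coeffs" ([k1, k2, p1, p2, k3] as OpenCV has them; the pictures are not rectified), "T" (4x4, takes a point from camera to world coordinates); the wrist camera has in their place "T_tool_cam" (4x4, takes a point from camera to tool coordinates, whose origin is the TCP and whose axes are the flange's). Camera axes: x right, y down, z forward; pixel columns grow to the right and rows downward; lengths in m; the calibration is good to about 2 mm. A picture is of the moment at which its call begins: read the wrist's pose just before it.
- robot.close_job(): hands the job in; it is judged then, once.
The state is a dict: "time": time; "joint_positions": joint angles; "qvel": joint speeds; "joint_torque": joint torques, N m; "tool_pos": TCP position; "ee_rot": TCP orientation; "wrist_force": force on the tool from outside, world axes, zero at the start; "wrist_torque": the same for the moment, N m; "width": finger opening in m; "finger_force": force on a finger pad.
Only numpy, scipy, OpenCV 4.12 (cv2) and the standard library are available. Lean on these libraries where they do the work, as an engineer would, in place of code of your own. Each camera call takes 0.05 s, during which the arm holds its last target. There are 200 camera calls.

## Working session

There is one attempt and no reset: what is moved stays moved. The work goes in short steps, Python scripts to look and compute and a tool call to move; the robot and the scene stay as the last step left them, time stands still between calls to the robot, and variables do not carry over. Pictures are saved under pics/ and viewed, at most 14 in all, crops included, and the job is handed in when it is done.

Besides the shell and the picture viewer there is one more tool, called after ">>>" as name(argument=value, ...), one argument or row to a line, values as JSON. arm_command: Moves the arm, as the interface text tells. Its arguments: {"type":"object","properties":{"targets":{"type":"array"}},"required":["targets"]}

```bash
mkdir -p pics; ls; cat > h.py <<'E'
import numpy as np, cv2
from scipy.spatial.transform import Rotation as R
from bench import robot
def save(s,name): cv2.imwrite('pics/'+name+'.png',s['color'][:,:,::-1])
def K(s): return np.array([[s['fx'],0,s['cx']],[0,s['fy'],s['cy']],[0,0,1.]])
def toolT():
    o=robot.get_obs();T=np.eye(4);T[:3,:3]=R.from_euler('xyz',o['ee_rot']).as_matrix();T[:3,3]=o['tool_pos'];return T
def camT(s,T=None): return s['T'] if 'T' in s else T@s['T_tool_cam']
def ray(s,uv,T=None):
    p=cv2.undistortPoints(np.array([[uv]],float),K(s),np.array(s['dist_coeffs']))[0,0]
    M=camT(s,T);return M[:3,3],M[:3,:3]@np.array([p[0],p[1],1])
def pix(s,uv,T=None,r=1):
    u,v=map(int,uv);w=s['range_z'][v-r:v+r+1,u-r:u+r+1];w=w[w>0]
    if not len(w): return None
    o,d=ray(s,uv,T);return o+d*np.median(w)
def onz(s,uv,z,T=None):
    o,d=ray(s,uv,T);return o+d*(z-o[2])/d[2]
def cloud(s,T=None):
    v,u=np.mgrid[0:400,0:640];p=cv2.undistortPoints(np.stack([u,v],-1).reshape(-1,1,2).astype(float),K(s),np.array(s['dist_coeffs']))[:,0]
    z=s['range_z'].ravel();M=camT(s,T)
    P=(np.c_[p,np.ones(len(p))]*z[:,None])@M[:3,:3].T+M[:3,3];P[z<=0]=np.nan
    return P.reshape(400,640,3)
E
python3 - <<'E'
from h import *
import pickle
o=robot.get_obs();print(o)
for n in('scene','top'):
    s=robot.snapshot(n);save(s,n+'0');print(n,s['T'].round(3).tolist(),s['fx'],s['dist_coeffs']);pickle.dump(s,open(n+'0.pkl','wb'))
E
```

```text
pics
{'time': 0.0, 'joint_positions': array([-1.21606280e+00,  8.79716248e-02,  1.37224896e+00,  2.54551824e-05,
        1.68360278e+00, -1.03101611e-01]), 'qvel': array([-0.00011322,  0.00189379,  0.00097101, -0.00082728, -0.00135392,
        0.00058563]), 'joint_torque': array([-9.10124945e-04, -3.40187967e+01, -3.02425039e+01,  7.18131778e-02,
        3.30057729e-02, -1.71739493e-04]), 'tool_pos': array([ 0.24289658, -0.49278482,  0.17979785]), 'ee_rot': array([-3.13937639e+00, -2.54748120e-04,  4.57837696e-01]), 'wrist_force': array([-0.74791205,  0.92235249,  0.60701757]), 'wrist_torque': array([-0.02658756,  0.03298633, -0.03706844]), 'finger_force': 0.0, 'width': 0.09406954155884868}
scene [[-0.244, 0.571, -0.783, 1.469], [0.97, 0.159, -0.187, 0.195], [0.018, -0.805, -0.593, 0.88], [0.0, 0.0, 0.0, 1.0]] 378.2228869481365 [-0.06471841  0.          0.          0.          0.        ]
top [[0.009, -0.986, 0.167, 0.291], [-1.0, -0.011, -0.012, 0.001], [0.013, -0.167, -0.986, 1.503], [0.0, 0.0, 0.0, 1.0]] 399.0478214896387 [-0.0950802  0.         0.         0.         0.       ]
```

View pics/scene0.png

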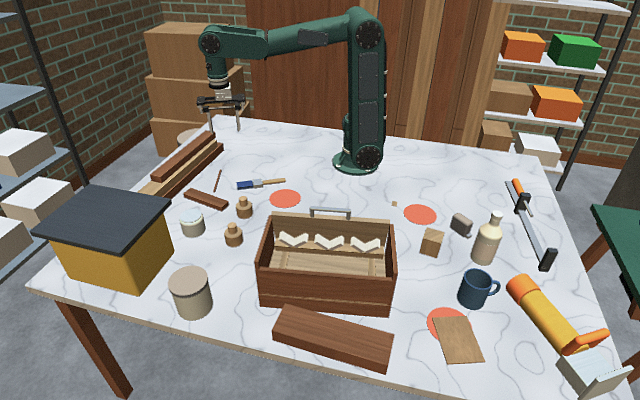

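View pics/top0.png

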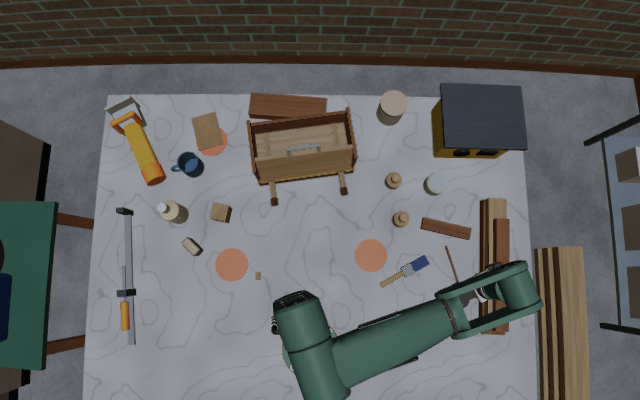

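The scene view shows the station in the middle with two round feet, at (244,206) and (233,233). In the top view they are at (393,180) and (401,219). The knobs are at (274,200) and (344,190), and the bar is at (303,149).

```bash
python3 - <<'E'
from h import *
import pickle
s=pickle.load(open('top0.pkl','rb'))
im=s['color'][80:240,230:450,::-1]
cv2.imwrite('pics/c1.png',cv2.resize(im,None,fx=3.6,fy=3.6,interpolation=cv2.INTER_CUBIC))
P=cloud(s)
for n,uv in dict(f1=(393,179),f2=(401,218),kR=(344,190),kL=(274,200),bar=(303,149),mug=(188,164),off=(221,211),batten=(445,228),tin=(433,183),glue=(172,211)).items():
    print(n,pix(s,uv).round(3))
# feet tops: cloud clusters
for n,(u,v) in dict(f1=(393,180),f2=(401,219)).items():
    q=P[v-14:v+14,u-14:u+14].reshape(-1,3)
    for lo,hi in((.06,.09),(.03,.055)):
        w=q[(q[:,2]>lo)&(q[:,2]<hi)];print(n,len(w),w.mean(0).round(4),(w.min(0)/2+w.max(0)/2).round(4),np.median(w[:,2]).round(4))
E
```

```text
f1 [ 0.613 -0.298  0.078]
f2 [ 0.469 -0.324  0.077]
kR [ 0.572 -0.118  0.067]
kL [0.532 0.137 0.067]
bar [0.725 0.034 0.071]
mug [0.682 0.484 0.001]
off [0.489 0.329 0.071]
batten [ 0.44  -0.505  0.021]
tin [ 0.602 -0.45   0.071]
glue [0.477 0.486 0.138]
f1 57 [ 0.6165 -0.306   0.0747] [ 0.617  -0.3072  0.0722] 0.0751
f1 142 [ 0.6135 -0.3038  0.0448] [ 0.6162 -0.3062  0.0427] 0.045
f2 58 [ 0.4735 -0.3303  0.0755] [ 0.4734 -0.3318  0.0726] 0.0764
f2 151 [ 0.4714 -0.3289  0.0455] [ 0.4738 -0.3326  0.0421] 0.0459
```

View pics/c1.png

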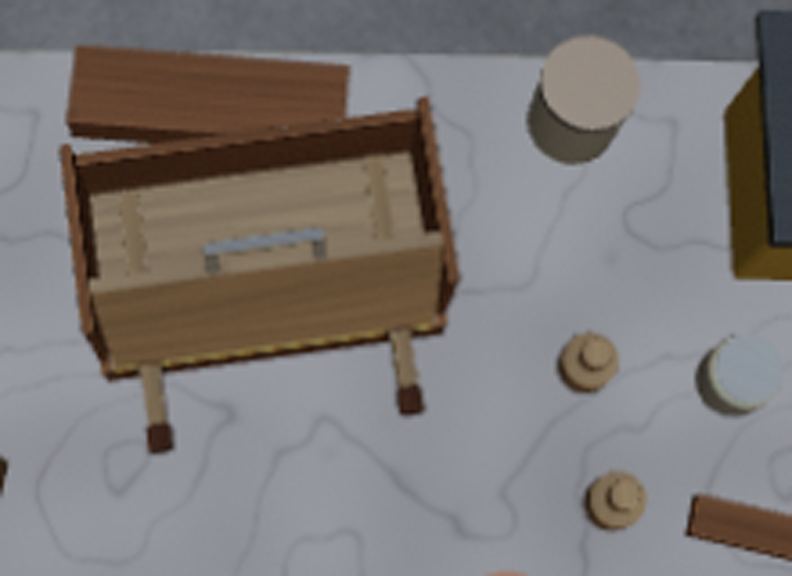

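```bash
python3 - <<'E'
from h import *
import pickle
s=pickle.load(open('top0.pkl','rb'))
g=lambda x,y:(x/3.6+230,y/3.6+80)
# hinge strip ends (z~.066), knob tops z .066, cheeks top corners z .185, bar ends
for n,uv,z in [('hL',(112,370),.066),('hR',(443,325),.066),('kLf',(160,450),.055),('kLb',(159,427),.066),('kRf',(411,412),.055),('kRb',(408,389),.066),('cLb',(67,148),.185),('cLf',(105,372),.05),('cRb',(425,101),.185)]:
    print(n,onz(s,g(*uv),z).round(4))
P=cloud(s).reshape(-1,3);P=P[~np.isnan(P[:,0])]
B=P[(P[:,0]>.55)&(P[:,0]<.9)&(abs(P[:,1])<.25)]
t=B[(B[:,2]>.178)&(B[:,2]<.192)]
for side in(1,-1):
    q=t[(t[:,1]*side>.1)];q=q[abs(q[:,1]-np.median(q[:,1]))<.03]
    c=np.polyfit(q[:,0],q[:,1],1);print('cheek',side,len(q),c,q[:,0].min(),q[:,0].max(),np.polyval(c,.7))
for lo in np.arange(.19,.28,.01):
    q=B[(B[:,2]>lo)&(B[:,2]<lo+.01)];
    if len(q):print(lo.round(3),len(q),q.mean(0).round(3))
for a in((200,150),(150,200)): pass
# supports tops
for n,y0 in(('L',.13),('R',-.11)):
    q=P[(P[:,0]>.5)&(P[:,0]<.68)&(abs(P[:,1]-y0)<.04)&(P[:,2]>.056)&(P[:,2]<.075)]
    c=np.polyfit(q[:,0],q[:,1],1);print(n,len(q),q[:,0].min().round(3),q[:,0].max().round(3),c)
E
```

```text
hL [0.5959 0.1866 0.066 ]
hR [ 0.6471 -0.1524  0.066 ]
kLf [0.5154 0.1363 0.055 ]
kLb [0.5373 0.1369 0.066 ]
kRf [ 0.5576 -0.12    0.055 ]
kRb [ 0.5795 -0.1161  0.066 ]
cLb [0.7896 0.2224 0.185 ]
cLf [0.5971 0.1958 0.05  ]
cRb [ 0.8423 -0.1243  0.185 ]
cheek 1 198 [0.17239647 0.08991638] 0.6055089828735415 0.7952110796322527 0.2105939086521105
cheek -1 203 [ 0.08846352 -0.19811578] 0.659373386600661 0.847358221110645 -0.1361913112101068
0.19 157 [0.654 0.036 0.194]
0.2 159 [0.657 0.021 0.205]
0.21 349 [0.664 0.029 0.216]
0.22 165 [0.664 0.028 0.222]
0.23 10 [0.664 0.041 0.235]
0.24 15 [0.669 0.027 0.245]
0.25 111 [0.675 0.029 0.257]
0.26 16 [0.675 0.024 0.262]
L 165 0.517 0.615 [-0.0093336   0.14466983]
R 168 0.557 0.661 [ 0.03976436 -0.13913989]
```

```bash
cat >> h.py <<'E'
def rel(p,rot=(np.pi,0,.151),T=None):
    T=toolT() if T is None else T
    Rt=R.from_euler('xyz',rot).as_matrix()
    rv=np.degrees(R.from_matrix(T[:3,:3].T@Rt).as_rotvec());d=1000*T[:3,:3].T@(np.array(p)-T[:3,3])
    print('REL',rv.round(1).tolist(),d.round(1).tolist())
O=np.array([.617,.017,0]);YAW=.151
def st(x,y,z): c,s=np.cos(YAW),np.sin(YAW);return np.array([O[0]+c*x-s*y,O[1]+s*x+c*y,z])
def inv(p): c,s=np.cos(YAW),np.sin(YAW);d=np.array(p)-O;return np.array([c*d[0]+s*d[1],-s*d[0]+c*d[1],p[2]])
E
python3 - <<'E'
from h import *
s=robot.snapshot('wrist');print(s['T_tool_cam'].round(3).tolist(),s['fx'])
rel((.45,.02,.32))
E
```

```text
[[0.0, -0.973, -0.229, 0.066], [1.0, 0.0, -0.001, 0.002], [0.001, -0.229, 0.973, -0.204], [0.0, 0.0, 0.0, 1.0]] 296.9823436078052
REL [-0.1, 0.0, 17.6] [412.5, -368.8, -139.2]
```

>>> arm_command(
  targets=[0,0,0,0,0,-139,-1,0,0,0,0,0,-139,-1,0,0,0,0,0,-139,-1,0,0,18,412,-369,-139,-1,0,0,18,412,-369,-139,-1,0,0,18,412,-369,-139,-1,0,0,18,412,-369,-139,-1,0,0,18,412,-369,-139,-1,0,0,18,412,-369,-139,-1,0,0,18,412,-369,-139,-1,0,0,18,412,-369,-139,-1,0,0,18,412,-369,-139,-1,0,0,18,412,-369,-139,-1,0,0,18,412,-369,-139,-1,0,0,18,412,-369,-139,-1,0,0,18,412,-369,-139,-1,0,0,18,412,-369,-139,-1],
)

```text
time: 1.85
tool_pos: [0.4493, 0.0188, 0.3198]
ee_rot: [3.141, 0.001, 0.143]
wrist_force: [0.3, 0.1, -0.1]
width: 0.094
finger_force: 0.0
```

```bash
python3 - <<'E'
from h import *
import pickle
T=toolT();print(T.round(3).tolist())
s=robot.snapshot('wrist');save(s,'w1');pickle.dump((s,T),open('w1.pkl','wb'))
E
```

```text
[[0.99, 0.142, -0.001, 0.449], [0.142, -0.99, -0.001, 0.019], [-0.001, 0.001, -1.0, 0.32], [0.0, 0.0, 0.0, 1.0]]
```

View pics/w1.png

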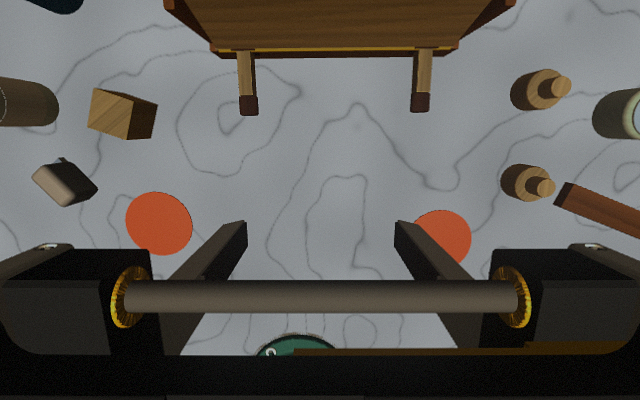

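```bash
python3 - <<'E'
from h import *
import pickle
s,T=pickle.load(open('w1.pkl','rb'))
for n,uv,z in [('hL',(216,50),.066),('hR',(458,46),.066),('kLback',(249,95),.066),('kLfront',(250,114),.057),('kRback',(420,93),.066),('kRfront',(420,111),.057)]:
    p=onz(s,uv,z,T);print(n,p.round(4),inv(p).round(4),pix(s,uv,T).round(3))
P=cloud(s,T)
for n,(u0,u1) in dict(L=(234,264),R=(406,436)).items():
    q=P[60:125,u0:u1].reshape(-1,3);q=q[(q[:,2]>.045)&(q[:,2]<.08)]
    a=np.array([inv(p) for p in q])
    for x0 in np.arange(-.09,0,.01):
        w=a[(a[:,0]>x0)&(a[:,0]<x0+.01)]
        if len(w):print(n,x0.round(3),len(w),w[:,1].min().round(3),w[:,1].max().round(3),np.median(w[:,2]).round(3),w[:,0].min().round(3))
E
```

```text
hL [0.6003 0.1884 0.066 ] [0.0092 0.1719 0.066 ] [0.603 0.193 0.053]
hR [ 0.6545 -0.1507  0.066 ] [ 0.0118 -0.1715  0.066 ] [ 0.675 -0.176 -0.   ]
kLback [0.5461 0.1365 0.066 ] [-0.0521  0.1288  0.066 ] [0.546 0.137 0.065]
kLfront [0.5196 0.1347 0.057 ] [-0.0786  0.131   0.057 ] [0.52  0.133 0.064]
kRback [ 0.5846 -0.111   0.066 ] [-0.0513 -0.1217  0.066 ] [ 0.585 -0.111  0.064]
kRfront [ 0.5606 -0.1193  0.057 ] [-0.0762 -0.1263  0.057 ] [ 0.56  -0.117  0.064]
L -0.09 13 0.124 0.141 0.058 -0.08
L -0.08 129 0.12 0.146 0.064 -0.08
L -0.07 130 0.12 0.147 0.064 -0.07
L -0.06 126 0.12 0.146 0.064 -0.06
L -0.05 117 0.124 0.143 0.066 -0.049
L -0.04 115 0.124 0.144 0.066 -0.04
L -0.03 131 0.124 0.143 0.066 -0.03
L -0.02 120 0.123 0.144 0.065 -0.02
L -0.01 86 0.124 0.143 0.066 -0.01
R -0.08 105 -0.139 -0.112 0.062 -0.077
R -0.07 133 -0.14 -0.113 0.064 -0.07
R -0.06 132 -0.137 -0.113 0.063 -0.06
R -0.05 134 -0.137 -0.114 0.065 -0.05
R -0.04 127 -0.136 -0.116 0.065 -0.04
R -0.03 125 -0.137 -0.116 0.065 -0.03
R -0.02 139 -0.136 -0.116 0.066 -0.02
R -0.01 62 -0.137 -0.116 0.065 -0.01
```

```bash
python3 - <<'E'
from h import *
L=st(-.067,.133,.033);print(L);rel(L);rel(L+[0,0,.08])
E
python3 - <<'E'
p='h.py';s=open(p).read()
s=s.replace("O=np.array([.617,.017,0])","O=np.array([.6195,.021,0])");open(p,'w').write(s)
E
```

```text
[0.53075562 0.13840801 0.033     ]
REL [0.0, 0.0, -0.5] [97.6, -107.5, 286.9]
REL [0.0, 0.0, -0.5] [97.6, -107.5, 206.9]
```

>>> arm_command(
  targets=[0,0,-0.5,98,-107,200,-1,0,0,-0.5,98,-107,200,-1,0,0,-0.5,98,-107,200,-1,0,0,-0.5,98,-107,200,-1,0,0,-0.5,98,-107,200,-1,0,0,-0.5,98,-107,200,-1,0,0,-0.5,98,-107,287,-1,0,0,-0.5,98,-107,287,-1,0,0,-0.5,98,-107,287,-1,0,0,-0.5,98,-107,287,-1,0,0,-0.5,98,-107,287,1,0,0,-0.5,98,-107,287,1,0,0,-0.5,98,-107,287,1,0,0,-0.5,98,-107,287,1,0,0,-0.5,98,-107,287,1,0,0,-0.5,98,-107,287,1,0,0,-0.5,98,-107,287,1,0,0,-0.5,98,-107,287,1],
)

```text
time: 3.7
tool_pos: [0.5312, 0.1397, 0.0328]
ee_rot: [3.141, 0.0, 0.153]
wrist_force: [-0.6, -0.8, -0.5]
width: 0.0335
finger_force: 0.0
```

>>> arm_command(
  targets=[0,0,0,0,0,0,1,0,0,0,0,0,0,1,0,0,0,0,0,0,1,0,0,0,0,0,0,1,0,0,0,-10,0,0,1,0,0,0,-25,0,0,1,0,0,0,-40,0,0,1,0,0,0,-55,0,0,1,0,0,0,-70,0,0,1,0,0,0,-85,0,0,1,0,0,0,-100,0,0,1,0,0,0,-110,0,0,1,0,0,0,-116,0,0,1,0,0,0,-120,0,0,1,0,0,0,-122,0,0,1,0,0,0,-122,0,0,1,0,0,0,-122,0,0,1],
)

```text
time: 5.4
tool_pos: [0.4154, 0.1231, 0.0329]
ee_rot: [-3.139, -0.012, 0.152]
wrist_force: [12.9, 8.3, -12.8]
width: 0.024
finger_force: 25.4
```

>>> arm_command(
  targets=[0,0,0,-3,0,0,1,0,0,0,-6,0,0,1,0,0,0,-6,0,0,1],
)

```text
time: 5.7
tool_pos: [0.4119, 0.1226, 0.0397]
ee_rot: [-3.139, -0.017, 0.152]
wrist_force: [-3.2, 4.9, 32.8]
width: 0.0092
finger_force: 25.0
```

```bash
python3 - <<'E'
from h import *
o=robot.get_obs();print(o['tool_pos'],inv(o['tool_pos']),o['wrist_force'],o['wrist_torque'],o['width'])
s=robot.snapshot('top');P=cloud(s).reshape(-1,3);P=P[~np.isnan(P[:,0])]
a=(P-O)@np.array([[np.cos(YAW),-np.sin(YAW),0],[np.sin(YAW),np.cos(YAW),0],[0,0,1]])
w=a[(abs(a[:,1]-.13)<.012)&(a[:,0]<-.0)&(a[:,0]>-.25)&(a[:,2]>.05)&(a[:,2]<.075)];print(len(w),w[:,0].min())
save(s,'t2')
E
```

```text
[0.41191058 0.12257681 0.03971526] [-0.18994741  0.131648    0.03971526] [-3.24338749  4.91117281 32.79651804] [0.97386337 0.35097023 0.03420726] 0.009150260587605255
160 -0.1029458784728278
```

```bash
python3 - <<'E'
from h import *
s=robot.snapshot('scene')
T=toolT();w=robot.snapshot('wrist')
a=cv2.resize(s['color'][180:330,220:420,::-1],(640,480),interpolation=cv2.INTER_CUBIC)
b=w['color'][60:380,120:520,::-1];b=cv2.resize(b,(600,480))
m=np.hstack([a,b]);cv2.imwrite('pics/m3.png',cv2.resize(m,(800,310)))
E
```

```text
(no output)
```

View pics/m3.png

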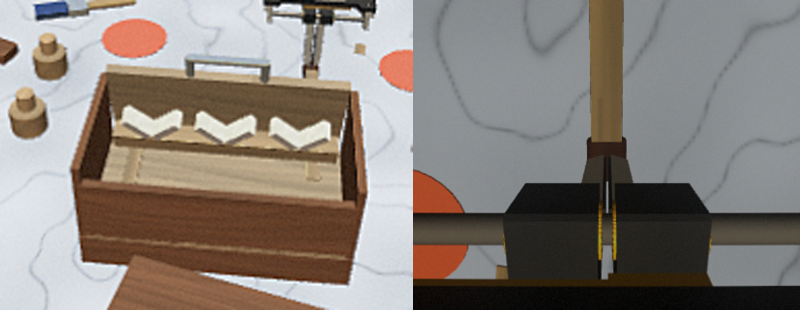

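>>> arm_command(
  targets=[0,0,0,0,0,0,-1,0,0,0,0,0,0,-1,0,0,0,0,0,0,-1,0,0,0,0,0,0,-1,0,0,0,0,0,-80,-1,0,0,0,0,0,-80,-1,0,0,0,0,0,-80,-1,0,0,0,0,0,-80,-1],
)

```text
time: 6.65
tool_pos: [0.405, 0.1196, 0.1132]
ee_rot: [3.14, -0.001, 0.152]
wrist_force: [0.5, 0.6, -0.8]
width: 0.0613
finger_force: 0.0
```

```bash
cat >> h.py <<'E'
def sta(P): return (P-O)@np.array([[np.cos(YAW),-np.sin(YAW),0],[np.sin(YAW),np.cos(YAW),0],[0,0,1]])
def knob(s,T,y0):
    a=sta(cloud(s,T).reshape(-1,3));a=a[~np.isnan(a[:,0])]
    a=a[(abs(a[:,1]-y0)<.03)&(a[:,0]<0)&(a[:,0]>-.25)&(a[:,2]>.045)&(a[:,2]<.075)]
    for x0 in np.arange(-.22,0,.01):
        w=a[(a[:,0]>=x0)&(a[:,0]<x0+.01)]
        if len(w)>5:print(x0.round(3),len(w),w[:,1].min().round(3),w[:,1].max().round(3),np.median(w[:,2]).round(3),w[:,0].min().round(4))
E
python3 - <<'E'
from h import *
print(robot.get_obs()['wrist_force'],toolT()[:3,3])
for n in('wrist','top'):
    T=toolT();s=robot.snapshot(n);knob(s,T,.13);print()
E
```

```text
[ 0.52908086  0.57579932 -0.83996832] [0.40496894 0.11964139 0.11321798]
-0.2 296 0.116 0.143 0.064 -0.2
-0.19 334 0.116 0.143 0.064 -0.19
-0.18 331 0.116 0.144 0.064 -0.18
-0.17 270 0.12 0.139 0.066 -0.17
-0.16 273 0.121 0.139 0.066 -0.16
-0.15 288 0.12 0.139 0.066 -0.15
-0.14 298 0.12 0.14 0.066 -0.1394
-0.13 323 0.12 0.14 0.066 -0.1297
-0.12 313 0.12 0.14 0.066 -0.1194
-0.11 329 0.12 0.14 0.066 -0.11
-0.1 332 0.12 0.139 0.066 -0.1
-0.09 333 0.12 0.139 0.066 -0.0898
-0.08 351 0.12 0.14 0.066 -0.0799
-0.07 370 0.12 0.14 0.066 -0.07
-0.06 367 0.121 0.14 0.066 -0.06
-0.05 380 0.121 0.14 0.066 -0.05
-0.04 123 0.121 0.14 0.066 -0.04

-0.09 15 0.119 0.138 0.068 -0.0876
-0.08 14 0.118 0.137 0.067 -0.0787
-0.07 17 0.118 0.138 0.065 -0.0694
-0.06 13 0.119 0.138 0.066 -0.0584
-0.05 16 0.119 0.136 0.065 -0.0498
-0.04 16 0.118 0.139 0.067 -0.0395
-0.03 16 0.119 0.138 0.067 -0.0295
-0.02 14 0.119 0.137 0.065 -0.0195
-0.01 18 0.12 0.139 0.066 -0.0099
```

```bash
python3 - <<'E'
from h import *
rel(st(-.161,.130,.033))
E
```

```text
REL [0.0, 0.2, 0.1] [37.9, 0.0, 78.1]
```

>>> arm_command(
  targets=[0,0,0,38,0,0,-1,0,0,0,38,0,0,-1,0,0,0,38,0,78,-1,0,0,0,38,0,78,-1,0,0,0,38,0,78,-1,0,0,0,38,0,78,1,0,0,0,38,0,78,1,0,0,0,38,0,78,1,0,0,0,38,0,78,1,0,0,0,38,0,78,1,0,0,0,38,0,78,1,0,0,0,38,0,78,1,0,0,0,38,0,78,1,0,0,0,38,0,78,1,0,0,0,35,0,78,1,0,0,0,32,0,78,1,0,0,0,29,0,78,1,0,0,0,29,0,78,1],
)

```text
time: 8.55
tool_pos: [0.4414, 0.1272, 0.0352]
ee_rot: [-3.138, -0.02, 0.152]
wrist_force: [20.6, 6.7, -16.1]
width: 0.0196
finger_force: 30.0
```

```bash
python3 - <<'E'
from h import *
rel(st(-.045,-.130,.033));rel(st(-.2,.13,.12))
E
```

```text
REL [-0.2, -1.1, 0.1] [114.8, 261.9, 3.6]
REL [-0.2, -1.1, 0.1] [-38.3, 1.5, -85.6]
```

>>> arm_command(
  targets=[0,0,0,6,0,0,-1,0,0,0,6,0,0,-1,0,0,0,6,0,0,-1,0,0,0,6,0,0,-1,0,0,0,6,0,0,-1,0,0,0,6,0,0,-1,0,0,0,6,0,-85,-1,0,0,0,6,0,-85,-1,0,0,0,121,262,-85,-1,0,0,0,121,262,-85,-1,0,0,0,121,262,-85,-1,0,0,0,121,262,-85,-1,0,0,0,121,262,-85,-1,0,0,0,121,262,-85,-1,0,0,0,121,262,-85,-1,0,0,0,121,262,-85,-1,0,0,0,121,262,-85,-1],
)

```text
time: 10.25
tool_pos: [0.5922, -0.1149, 0.12]
ee_rot: [-3.141, 0.0, 0.153]
wrist_force: [-0.4, -0.5, 0.5]
width: 0.094
finger_force: 0.0
```

```bash
python3 - <<'E'
from h import *
print(inv(toolT()[:3,3]))
T=toolT();s=robot.snapshot('wrist');knob(s,T,-.13)
rel(st(-.045,-.130,.033))
s=robot.snapshot('top');knob(s,T,.13)
E
```

```text
[-0.04742774 -0.13020774  0.1199748 ]
-0.08 263 -0.143 -0.116 0.064 -0.08
-0.07 300 -0.143 -0.116 0.064 -0.07
-0.06 289 -0.143 -0.117 0.064 -0.06
-0.05 251 -0.14 -0.12 0.066 -0.0499
-0.04 248 -0.14 -0.12 0.066 -0.0399
-0.03 255 -0.14 -0.12 0.066 -0.0299
-0.02 271 -0.14 -0.12 0.066 -0.02
-0.01 252 -0.139 -0.12 0.066 -0.0095
REL [-0.0, 0.0, 0.2] [2.4, 0.0, 87.2]
-0.2 22 0.115 0.141 0.064 -0.199
-0.19 20 0.114 0.141 0.062 -0.1891
-0.18 19 0.117 0.139 0.065 -0.1796
-0.17 17 0.118 0.137 0.067 -0.1693
-0.16 15 0.118 0.136 0.067 -0.1589
-0.15 18 0.119 0.138 0.067 -0.1497
-0.14 15 0.118 0.137 0.066 -0.1397
-0.13 16 0.118 0.135 0.066 -0.1296
-0.12 17 0.119 0.138 0.066 -0.1199
-0.11 15 0.118 0.137 0.066 -0.1097
-0.1 18 0.118 0.138 0.068 -0.0998
-0.09 17 0.119 0.138 0.067 -0.0889
-0.08 14 0.118 0.137 0.066 -0.078
-0.07 16 0.118 0.138 0.067 -0.0698
-0.06 15 0.118 0.137 0.068 -0.0594
-0.05 15 0.119 0.137 0.065 -0.0498
-0.04 17 0.118 0.139 0.067 -0.0398
-0.03 18 0.118 0.137 0.068 -0.0297
-0.02 13 0.119 0.137 0.068 -0.0185
-0.01 19 0.112 0.139 0.066 -0.0099
```

>>> arm_command(
  targets=[0,0,0,4,0,87,-1,0,0,0,4,0,87,-1,0,0,0,4,0,87,-1,0,0,0,4,0,87,1,0,0,0,4,0,87,1,0,0,0,4,0,87,1,0,0,0,4,0,87,1,0,0,0,4,0,87,1,0,0,0,4,0,87,1,0,0,0,4,0,87,1,0,0,0,4,0,87,1,0,0,0,4,0,87,1,0,0,0,4,0,87,1,0,0,0,4,0,87,1],
)

```text
time: 11.75
tool_pos: [0.5961, -0.1118, 0.0327]
ee_rot: [-3.135, 0.001, 0.153]
wrist_force: [-1.0, 7.1, 2.8]
width: 0.0194
finger_force: 30.0
```

>>> arm_command(
  targets=[0,0,0,-10,0,0,1,0,0,0,-25,0,0,1,0,0,0,-40,0,0,1,0,0,0,-55,0,0,1,0,0,0,-70,0,0,1,0,0,0,-85,0,0,1,0,0,0,-100,0,0,1,0,0,0,-108,0,0,1,0,0,0,-112,0,0,1,0,0,0,-115,0,0,1,0,0,0,-115,0,0,1],
)

```text
time: 12.85
tool_pos: [0.4826, -0.1294, 0.0327]
ee_rot: [-3.135, -0.001, 0.153]
wrist_force: [0.3, 6.9, 1.8]
width: 0.0194
finger_force: 30.0
```

>>> arm_command(
  targets=[0,0,0,-3,0,0,1,0,0,0,-6,0,0,1,0,0,0,-9,0,0,1,0,0,0,-12,0,0,1,0,0,0,-15,0,0,1,0,0,0,-15,0,0,1],
)

```text
time: 13.45
tool_pos: [0.4781, -0.1302, 0.033]
ee_rot: [-3.136, -0.024, 0.153]
wrist_force: [25.4, 11.0, -15.3]
width: 0.0196
finger_force: 32.6
```

>>> arm_command(
  targets=[0,0,0,10,0,0,-1,0,0,0,10,0,0,-1,0,0,0,10,0,0,-1,0,0,0,10,0,0,-1,0,0,0,10,0,0,-1,0,0,0,10,0,0,-1,0,0,0,10,0,0,-1,0,0,0,10,0,-270,-1,0,0,0,10,0,-270,-1,0,0,0,10,0,-270,-1,0,0,0,10,0,-270,-1,0,0,0,10,0,-270,-1,0,0,0,10,0,-270,-1,0,0,0,10,0,-270,-1],
)

```text
time: 14.85
tool_pos: [0.4795, -0.1342, 0.3076]
ee_rot: [3.137, -0.008, 0.152]
wrist_force: [0.2, 0.2, -0.5]
width: 0.0942
finger_force: 0.0
```

```bash
python3 - <<'E'
from h import *
o=robot.get_obs();print(o['joint_positions'],o['tool_pos'])
rel(st(.03,0,.31),(np.pi,0,.151+np.pi/2))
s=robot.snapshot('top');knob(s,None,-.13)
E
```

```text
[-3.86802068e-01 -2.67586870e-02  1.23858556e+00 -1.13107299e-04
  1.92067457e+00  1.03172340e+00] [ 0.47950299 -0.13423975  0.30762297]
REL [0.6, -0.1, -89.9] [191.9, -132.2, -1.5]
-0.2 23 -0.145 -0.119 0.063 -0.2
-0.19 21 -0.143 -0.118 0.065 -0.1895
-0.18 18 -0.145 -0.118 0.065 -0.1792
-0.17 17 -0.142 -0.122 0.067 -0.1697
-0.16 15 -0.14 -0.121 0.066 -0.1593
-0.15 7 -0.141 -0.129 0.065 -0.1495
-0.06 7 -0.133 -0.121 0.066 -0.0577
-0.05 12 -0.135 -0.123 0.067 -0.0494
-0.04 15 -0.136 -0.121 0.07 -0.0398
-0.03 14 -0.141 -0.122 0.068 -0.0286
-0.02 14 -0.14 -0.121 0.065 -0.0188
-0.01 15 -0.141 -0.121 0.065 -0.0099
```

>>> arm_command(
  targets=[0.6,0,-90,192,-132,0,-1,0.6,0,-90,192,-132,0,-1,0.6,0,-90,192,-132,0,-1,0.6,0,-90,192,-132,0,-1,0.6,0,-90,192,-132,0,-1,0.6,0,-90,192,-132,0,-1,0.6,0,-90,192,-132,0,-1,0.6,0,-90,192,-132,0,-1,0.6,0,-90,192,-132,0,-1,0.6,0,-90,192,-132,0,-1,0.6,0,-90,192,-132,0,-1,0.6,0,-90,192,-132,0,-1,0.6,0,-90,192,-132,0,-1,0.6,0,-90,192,-132,0,-1],
)

```text
time: 16.3
tool_pos: [0.6475, 0.026, 0.3016]
ee_rot: [-3.133, -0.007, 1.722]
wrist_force: [0.4, 0.8, -0.2]
width: 0.0939
finger_force: 0.0
```

```bash
python3 - <<'E'
from h import *
T=toolT();s=robot.snapshot('wrist');print(inv(T[:3,3]),R.from_matrix(T[:3,:3]).as_euler('xyz'))
save(s,'w4')
a=sta(cloud(s,T).reshape(-1,3));a=a[~np.isnan(a[:,0])]
a=a[(abs(a[:,1])<.06)&(a[:,0]>-.02)&(a[:,0]<.12)&(a[:,2]>.19)&(a[:,2]<.275)]
for z in np.arange(.19,.275,.006):
    w=a[(a[:,2]>=z)&(a[:,2]<z+.006)]
    if len(w)>5:print(z.round(3),len(w),w.min(0).round(3),w.max(0).round(3))
E
```

```text
[0.02845721 0.00074497 0.30159093] [-3.13270343 -0.00702098  1.72205037]
0.19 168 [ 0.037 -0.06   0.19 ] [0.039 0.059 0.196]
0.196 186 [ 0.039 -0.06   0.196] [0.041 0.059 0.202]
0.202 203 [ 0.04  -0.06   0.202] [0.043 0.059 0.208]
0.208 210 [ 0.042 -0.06   0.208] [0.044 0.059 0.214]
0.214 1276 [ 0.044 -0.06   0.214] [0.059 0.059 0.22 ]
0.22 290 [ 0.045 -0.06   0.22 ] [0.057 0.059 0.226]
0.226 62 [ 0.048 -0.052  0.226] [0.057 0.056 0.232]
0.232 67 [ 0.05  -0.052  0.232] [0.057 0.056 0.238]
0.238 57 [ 0.052 -0.053  0.239] [0.058 0.056 0.244]
0.244 57 [ 0.053 -0.052  0.244] [0.058 0.056 0.25 ]
0.25 374 [ 0.055 -0.055  0.25 ] [0.067 0.056 0.256]
0.256 1312 [ 0.056 -0.054  0.256] [0.067 0.055 0.26 ]
```

View pics/w4.png

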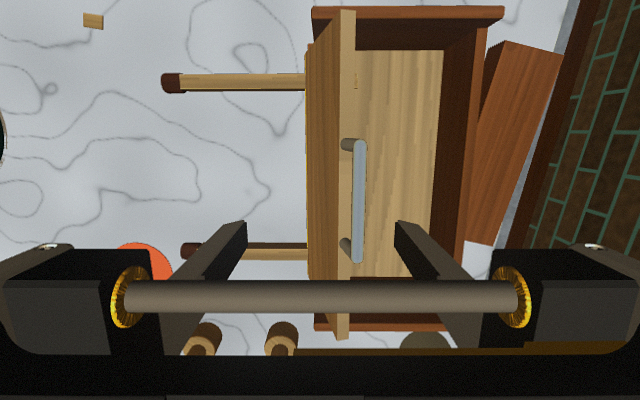

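```bash
sed -i 's/O=np.array(.*/O=np.array([.6237,.0216,0]);YAW=.151/' h.py; python3 - <<'E'
from h import *
rel(st(.057,0,.235),(np.pi,0,.151+np.pi/2))
# arc table in tool frame at start of arc: tool y ~ station x sign, tool z down
b=lambda th:(lambda f:np.array([.195*np.sin(f)+.007*np.cos(f),.066+.195*np.cos(f)-.007*np.sin(f)]))(.26-th)
b0=b(0)
for th in list(np.arange(0,1.86,.0614))+[1.83]:
    d=(b(th)-b0)*1000;print(round(th,3),(d).round(0),end=' ')
Rt=R.from_euler('xyz',(np.pi,0,.151+np.pi/2)).as_matrix();print(Rt.T@np.array([np.cos(.151),np.sin(.151),0]))
E
```

```text
REL [-0.5, -0.4, 0.0] [-1.2, 33.2, 66.8]
0.0 [0. 0.] 0.061 [-12.   3.] 0.123 [-23.   6.] 0.184 [-35.   7.] 0.246 [-47.   8.] 0.307 [-59.   8.] 0.368 [-71.   8.] 0.43 [-83.   7.] 0.491 [-95.   5.] 0.553 [-106.    2.] 0.614 [-118.   -1.] 0.675 [-129.   -5.] 0.737 [-140.  -10.] 0.798 [-151.  -16.] 0.86 [-161.  -22.] 0.921 [-171.  -28.] 0.982 [-181.  -36.] 1.044 [-190.  -44.] 1.105 [-198.  -52.] 1.167 [-206.  -61.] 1.228 [-214.  -70.] 1.289 [-220.  -80.] 1.351 [-227.  -90.] 1.412 [-232. -101.] 1.474 [-237. -112.] 1.535 [-241. -123.] 1.596 [-245. -135.] 1.658 [-248. -146.] 1.719 [-250. -158.] 1.781 [-251. -170.] 1.842 [-252. -182.] 1.83 [-252. -179.] [-2.60285693e-17  1.00000000e+00  1.22464680e-16]
```

>>> arm_command(
  targets=[-0.5,-0.4,0,-1,33,0,-1,-0.5,-0.4,0,-1,33,0,-1,-0.5,-0.4,0,-1,33,35,-1,-0.5,-0.4,0,-1,33,67,-1,-0.5,-0.4,0,-1,33,67,-1,-0.5,-0.4,0,-1,33,67,0,-0.5,-0.4,0,-1,33,67,0,-0.5,-0.4,0,-1,33,67,0,-0.5,-0.4,0,-1,33,67,0,-0.5,-0.4,0,-1,33,67,1,-0.5,-0.4,0,-1,33,67,1,-0.5,-0.4,0,-1,33,67,1,-0.5,-0.4,0,-1,33,67,1,-0.5,-0.4,0,-1,33,67,1,-0.5,-0.4,0,-1,33,67,1,-0.5,-0.4,0,-1,33,67,1,-0.5,-0.4,0,-1,33,67,1],
)

```text
time: 18.05
tool_pos: [0.6801, 0.0304, 0.2357]
ee_rot: [3.14, 0.0, 1.723]
wrist_force: [-0.1, 0.0, 0.2]
width: 0.0025
finger_force: 0.0
```

```bash
python3 - <<'E'
from h import *
T=toolT();w=robot.snapshot('wrist');s=robot.snapshot('scene')
o=robot.get_obs();print(o['width'],o['finger_force'],o['wrist_force'],inv(o['tool_pos']))
a=cv2.resize(s['color'][170:320,230:430,::-1],(640,480),interpolation=cv2.INTER_CUBIC)
b=cv2.resize(w['color'][60:380,120:520,::-1],(600,480))
cv2.imwrite('pics/m5.png',cv2.resize(np.hstack([a,b]),(800,310)))
for S,t in((w,T),(s,None)):
    a=sta(cloud(S,t).reshape(-1,3));a=a[~np.isnan(a[:,0])]
    for lo,hi in((.23,.24),(.24,.25),(.25,.262)):
        q=a[(abs(a[:,1])<.055)&(abs(a[:,1])>.025)&(a[:,0]>-.1)&(a[:,0]<.12)&(a[:,2]>lo)&(a[:,2]<hi)];
        if len(q):print(len(q),q.min(0).round(3),q.max(0).round(3),np.median(q,0).round(3))
E
```

```text
0.0007520862271035161 0.0 [ 0.0546384  -0.17117845 -0.51061063] [0.05709625 0.00025073 0.23575765]
44 [0.045 0.045 0.23 ] [0.049 0.055 0.24 ] [0.047 0.051 0.235]
47 [0.048 0.046 0.24 ] [0.052 0.055 0.25 ] [0.049 0.051 0.245]
970 [ 0.05  -0.035  0.25 ] [0.063 0.055 0.26 ] [0.057 0.04  0.258]
18 [ 0.054 -0.052  0.23 ] [0.061 0.055 0.238] [ 0.058 -0.044  0.235]
27 [ 0.057 -0.054  0.24 ] [0.063 0.055 0.25 ] [ 0.061 -0.027  0.247]
83 [ 0.053 -0.054  0.25 ] [0.066 0.054 0.259] [0.061 0.027 0.255]
```

View pics/m5.png

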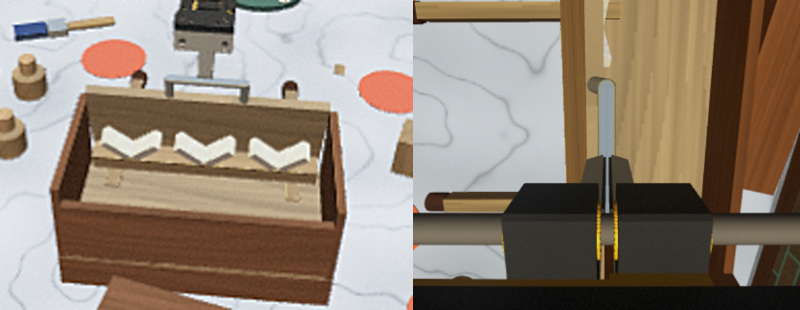

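```bash
python3 - <<'E'
from h import *
T=toolT();s=robot.snapshot('scene')
def proj(p,S):
    M=np.linalg.inv(S['T']);q=M[:3,:3]@p+M[:3,3];return cv2.projectPoints(q[None],np.zeros(3),np.zeros(3),K(S),np.array(S['dist_coeffs']))[0][0,0]
print('tcp',proj(T[:3,3],s),'bar',proj(st(.057,0,.2526),s))
u,v=proj(T[:3,3],s).astype(int);print(u,v)
c=s['color'][v-45:v+30,u-50:u+50,::-1];cv2.imwrite('pics/c6.png',cv2.resize(c,(800,600),interpolation=cv2.INTER_CUBIC))
E
```

```text
tcp [328.93224009 213.69288305] bar [329.03269238 208.78718753]
328 213
```

View pics/c6.png

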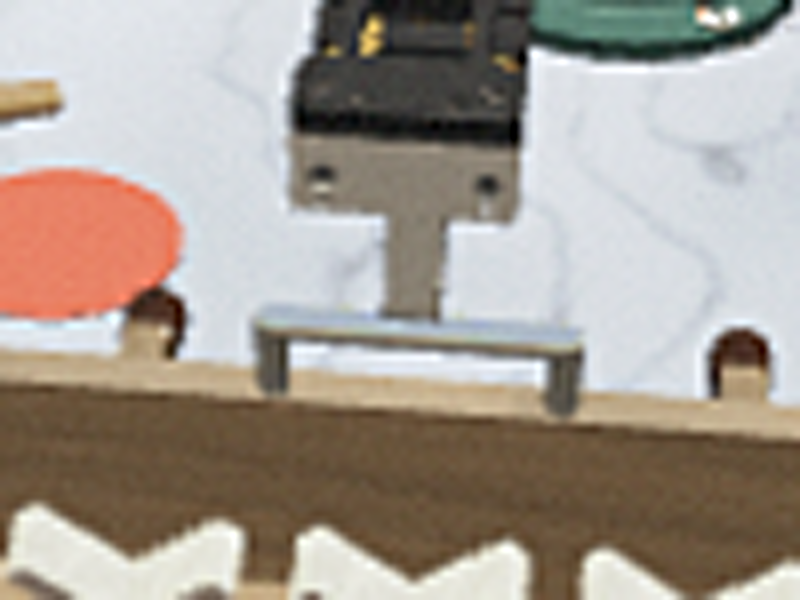

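```bash
python3 - <<'E'
from h import *
import pickle
def tip(s):
    C=cloud(s,np.eye(4));q=C[200:300,150:500].reshape(-1,3);q=q[(abs(q[:,0])<.03)&(abs(q[:,1])<.075)&(abs(q[:,2])<.1)]
    for z in np.arange(-.06,.03,.005):
        w=q[(q[:,2]>=z)&(q[:,2]<z+.005)]
        if len(w):print(z.round(3),len(w),w.min(0).round(3),w.max(0).round(3))
s,T=pickle.load(open('w1.pkl','rb'));tip(s);print();tip(robot.snapshot('wrist'))
E
```

```text
-0.06 346 [-0.008 -0.057 -0.06 ] [ 0.01   0.061 -0.055]
-0.055 317 [-0.008 -0.057 -0.055] [ 0.01   0.061 -0.05 ]
-0.05 296 [-0.008 -0.057 -0.05 ] [ 0.01   0.061 -0.045]
-0.045 255 [-0.008 -0.056 -0.045] [ 0.01  0.06 -0.04]
-0.04 241 [-0.008 -0.056 -0.04 ] [ 0.01   0.061 -0.035]
-0.035 210 [-0.008 -0.057 -0.035] [ 0.01  0.06 -0.03]
-0.03 158 [-0.008 -0.053 -0.03 ] [ 0.01   0.057 -0.025]
-0.025 22 [-0.007 -0.048 -0.025] [ 0.01   0.052 -0.024]

-0.06 163 [ 0.005 -0.012 -0.06 ] [ 0.008  0.013 -0.055]
-0.055 147 [ 0.006 -0.012 -0.055] [ 0.008  0.013 -0.05 ]
-0.05 142 [ 0.006 -0.012 -0.05 ] [ 0.008  0.012 -0.045]
-0.045 125 [ 0.006 -0.012 -0.045] [ 0.008  0.013 -0.04 ]
-0.04 113 [ 0.005 -0.012 -0.04 ] [ 0.008  0.013 -0.035]
-0.035 92 [ 0.006 -0.011 -0.035] [ 0.008  0.012 -0.03 ]
-0.03 51 [ 0.006 -0.007 -0.03 ] [ 0.008  0.007 -0.025]
-0.025 330 [ 0.006 -0.005 -0.025] [ 0.02   0.005 -0.02 ]
-0.02 73 [ 0.004 -0.006 -0.02 ] [ 0.019  0.006 -0.016]
0.01 23 [-0.008 -0.015  0.014] [ 0.011 -0.013  0.015]
0.015 268 [-0.014 -0.017  0.015] [ 0.011 -0.008  0.02 ]
0.02 48 [-0.019 -0.018  0.02 ] [ 0.009 -0.017  0.025]
0.025 44 [-0.025 -0.02   0.025] [ 0.007 -0.018  0.03 ]
```

>>> arm_command(
  targets=[0,0,0,0,0,-10,-0.2,0,0,0,0,0,-10,-0.2,0,0,0,0,0,-10,-0.2,0,0,0,0,0,-10,-0.2,0,0,0,0,0,-10,-0.2,0,0,0,0,0,-10,-0.2,0,0,0,0,0,5,-0.2,0,0,0,0,0,15,-0.2,0,0,0,0,0,24,-0.2,0,0,0,0,0,24,-0.2,0,0,0,0,0,24,1,0,0,0,0,0,24,1,0,0,0,0,0,24,1,0,0,0,0,0,24,1,0,0,0,0,0,24,1,0,0,0,0,0,24,1,0,0,0,0,0,24,1,0,0,0,0,0,24,1],
)

```text
time: 20.05
tool_pos: [0.6798, 0.0304, 0.2119]
ee_rot: [3.14, 0.0, 1.723]
wrist_force: [-1.8, -0.8, 0.6]
width: 0.0114
finger_force: 30.0
```

>>> arm_command(
  targets=[0,0,0,0,-6,-2,1,0,0,0,0,-12,-3,1,0,0,0,0,-23,-6,1,0,0,0,0,-35,-7,1,0,0,0,0,-47,-8,1,0,0,0,0,-59,-8,1,0,0,0,0,-71,-8,1,0,0,0,0,-83,-7,1,0,0,0,0,-95,-5,1,0,0,0,0,-106,-2,1,0,0,0,0,-118,1,1,0,0,0,0,-129,5,1,0,0,0,0,-140,10,1,0,0,0,0,-151,16,1,0,0,0,0,-156,19,1,0,0,0,0,-161,22,1,0,0,0,0,-161,22,1],
)

```text
time: 21.75
tool_pos: [0.5195, 0.0061, 0.19]
ee_rot: [3.141, -0.0, 1.723]
wrist_force: [-4.7, 1.7, 5.8]
width: 0.0112
finger_force: 30.0
```

>>> arm_command(
  targets=[0,0,0,0,-10,6,1,0,0,0,0,-20,14,1,0,0,0,0,-29,22,1,0,0,0,0,-37,30,1,0,0,0,0,-45,39,1,0,0,0,0,-53,48,1,0,0,0,0,-59,58,1,0,0,0,0,-66,68,1,0,0,0,0,-71,79,1,0,0,0,0,-76,90,1,0,0,0,0,-80,101,1,0,0,0,0,-84,113,1,0,0,0,0,-87,124,1,0,0,0,0,-89,133,1,0,0,0,0,-90,141,1,0,0,0,0,-90,147,1,0,0,0,0,-91,151,1,0,0,0,0,-91,154,1,0,0,0,0,-91,156,1,0,0,0,0,-91,156,1],
)

```text
time: 23.75
tool_pos: [0.4309, -0.0076, 0.0328]
ee_rot: [3.141, -0.0, 1.723]
wrist_force: [-1.9, 3.7, -2.4]
width: 0.011
finger_force: 30.0
```

>>> arm_command(
  targets=[0,0,0,0,0,1,1,0,0,0,0,0,2,1,0,0,0,0,0,3,1,0,0,0,0,0,3,1],
)

```text
time: 24.15
tool_pos: [0.4308, -0.0077, 0.03]
ee_rot: [3.141, -0.0, 1.723]
wrist_force: [-2.7, 4.7, -1.7]
width: 0.0111
finger_force: 30.0
```

>>> arm_command(
  targets=[0,0,0,0,0,1,1,0,0,0,0,0,2,1,0,0,0,0,0,3,1,0,0,0,0,0,3,1],
)

```text
time: 24.55
tool_pos: [0.4308, -0.0077, 0.029]
ee_rot: [3.141, -0.0, 1.723]
wrist_force: [-7.6, 4.5, 9.6]
width: 0.0111
finger_force: 30.0
```

```bash
python3 - <<'E'
from h import *
print(robot.get_obs()['wrist_force'],toolT()[:3,3],robot.pinch_z)
s=robot.snapshot('top');a=sta(cloud(s).reshape(-1,3));a=a[~np.isnan(a[:,0])]
for x in np.arange(-.22,0,.02):
    w=a[(a[:,0]>=x)&(a[:,0]<x+.02)&(a[:,1]>.06)&(a[:,1]<.16)&(a[:,2]>.04)&(a[:,2]<.13)]
    if len(w):print(x.round(2),len(w),np.percentile(w[:,2],[10,50,90]).round(4))
E
```

```text
[-7.6311946   4.49633158  9.58760985] [ 0.43082982 -0.00767135  0.02903177] 0.0188
-0.22 13 [0.0577 0.0616 0.0665]
-0.2 44 [0.0587 0.0642 0.0689]
-0.18 49 [0.063  0.0684 0.081 ]
-0.16 141 [0.0765 0.0802 0.0843]
-0.14 149 [0.0768 0.081  0.0849]
-0.12 150 [0.0774 0.0804 0.0845]
-0.1 155 [0.0775 0.0808 0.0851]
-0.08 162 [0.0774 0.0836 0.1094]
-0.06 175 [0.0787 0.0995 0.111 ]
-0.04 152 [0.1048 0.1085 0.1122]
-0.02 67 [0.0628 0.0712 0.1111]
```

>>> arm_command(
  targets=[0,0,0,0,0,-2,1,0,0,0,0,0,-2,0.4,0,0,0,0,0,-2,0.4,0,0,0,0,0,-2,0.4,0,0,0,0,0,-2,0.4,0,0,0,0,0,-30,0.4,0,0,0,0,0,-80,0.4,0,0,0,0,0,-130,-1,0,0,0,0,0,-180,-1,0,0,0,0,0,-180,-1,0,0,0,0,0,-180,-1],
)

```text
time: 25.7
tool_pos: [0.4321, -0.0082, 0.2088]
ee_rot: [3.136, 0.002, 1.723]
wrist_force: [0.1, 0.4, -0.6]
width: 0.0565
finger_force: 0.0
```

```bash
cat >> h.py <<'E'
def feet():
    s=robot.snapshot('top');P=cloud(s)[150:245,360:425].reshape(-1,3)
    P=P[(P[:,2]>.062)&(P[:,2]<.085)]
    lab=[]
    for p in P:
        for g in lab:
            if np.hypot(*(g[0][:2]-p[:2]))<.04:g.append(p);break
        else:lab.append([p])
    for g in lab:
        g=np.array(g)
        if len(g)>10:print('tenon',len(g),((g.min(0)+g.max(0))/2).round(4),g.mean(0).round(4))
    return s
E
python3 - <<'E'
from h import *
print(inv(toolT()[:3,3]));s=feet();save(s,'t7')
a=sta(cloud(s).reshape(-1,3));a=a[~np.isnan(a[:,0])]
for y in(-.105,0,.105):
    w=a[(abs(a[:,1]-y)<.05)&(a[:,2]>.1)&(a[:,2]<.115)&(a[:,0]>-.12)&(a[:,0]<.0)];print(y,len(w),w.min(0).round(4),w.max(0).round(4))
rel((.6165,-.3065,.16),(np.pi,0,.151+np.pi/2))
E
```

```text
[-0.19388639 -0.00068516  0.20877724]
tenon 53 [ 0.6195 -0.2642  0.0737] [ 0.6196 -0.264   0.0755]
tenon 59 [ 0.4738 -0.3322  0.0727] [ 0.4731 -0.3308  0.0751]
-0.105 321 [-0.0841 -0.155   0.1001] [-0.0136 -0.0553  0.1147]
0 246 [-0.054  -0.0496  0.1007] [-0.0132  0.049   0.1148]
0.105 322 [-0.0854  0.0551  0.1001] [-0.0141  0.1546  0.1148]
REL [0.1, 0.0, 0.1] [-323.1, 138.0, 47.2]
```

```bash
python3 - <<'E'
from h import *
rel((.6195,-.264,.15),(np.pi,0,.151+np.pi/2))
E
```

```text
REL [0.1, 0.0, 0.1] [-281.5, 147.4, 57.2]
```

>>> arm_command(
  targets=[0,0,0,-281,147,0,-1,0,0,0,-281,147,0,-1,0,0,0,-281,147,0,-1,0,0,0,-281,147,0,-1,0,0,0,-281,147,0,-1,0,0,0,-281,147,0,-1,0,0,0,-281,147,0,-1,0,0,0,-281,147,57,-1,0,0,0,-281,147,57,-1,0,0,0,-281,147,57,-1,0,0,0,-281,147,57,-1,0,0,0,-281,147,57,-1],
)

```text
time: 26.95
tool_pos: [0.6204, -0.2634, 0.154]
ee_rot: [3.135, 0.003, 1.724]
wrist_force: [-0.5, -0.4, 0.3]
width: 0.0941
finger_force: 0.0
```

```bash
cat >> h.py <<'E'
def tenon(zt=.075):
    T=toolT();s=robot.snapshot('wrist');C=cloud(s,T).reshape(-1,3);c=T[:3,3]
    m=(C[:,2]>zt-.006)&(C[:,2]<zt+.006)&(np.hypot(C[:,0]-c[0],C[:,1]-c[1])<.045)
    q=C[m];print('top',len(q),((q.min(0)+q.max(0))/2).round(4),q.mean(0).round(4),(q.max(0)-q.min(0)).round(4));
    p=(q.min(0)+q.max(0))/2
    rel((p[0],p[1],c[2]),(np.pi,0,.151+np.pi/2));return s,T,p
E
python3 - <<'E'
from h import *
s,T,p=tenon();print(T[:3,3]);save(s,'w8')
E
```

```text
top 697 [ 0.6249 -0.266   0.0731] [ 0.6247 -0.2654  0.0747] [0.0291 0.0289 0.0081]
REL [0.4, 0.2, 0.1] [-3.2, 4.0, 0.1]
[ 0.62039883 -0.26342997  0.15397936]
```

>>> arm_command(
  targets=[0.4,0.2,0,-3,4,40,-1,0.4,0.2,0,-3,4,80,-1,0.4,0.2,0,-3,4,110,-1,0.4,0.2,0,-3,4,128,-1,0.4,0.2,0,-3,4,128,-1,0.4,0.2,0,-3,4,128,-1,0.4,0.2,0,-3,4,128,1,0.4,0.2,0,-3,4,128,1,0.4,0.2,0,-3,4,128,1,0.4,0.2,0,-3,4,128,1,0.4,0.2,0,-3,4,128,1,0.4,0.2,0,-3,4,128,1,0.4,0.2,0,-3,4,128,1,0.4,0.2,0,-3,4,128,1,0.4,0.2,0,-3,4,128,1,0.4,0.2,0,-3,4,128,1],
)

```text
time: 28.6
tool_pos: [0.6238, -0.2656, 0.0225]
ee_rot: [-3.137, -0.003, 1.723]
wrist_force: [0.4, -0.0, 0.2]
width: 0.0295
finger_force: 30.0
```

```bash
python3 - <<'E'
from h import *
for n in((-.12,-.105,.175),(-.12,-.105,.104)):rel(st(*n),(np.pi,0,.151+np.pi/2))
E
```

```text
REL [-0.3, -0.2, 0.1] [179.5, -77.4, -151.6]
REL [-0.3, -0.2, 0.1] [179.3, -77.1, -80.6]
```

>>> arm_command(
  targets=[0,0,0,0,0,-30,1,0,0,0,0,0,-70,1,0,0,0,0,0,-110,1,0,0,0,0,0,-152,1,0,0,0,30,-13,-152,1,0,0,0,60,-26,-152,1,0,0,0,90,-39,-152,1,0,0,0,120,-52,-152,1,0,0,0,150,-65,-152,1,-0.3,-0.2,0,179,-77,-152,1,-0.3,-0.2,0,179,-77,-152,1,-0.3,-0.2,0,179,-77,-152,1,-0.3,-0.2,0,179,-77,-120,1,-0.3,-0.2,0,179,-77,-95,1,-0.3,-0.2,0,179,-77,-86,1,-0.3,-0.2,0,179,-77,-83,1,-0.3,-0.2,0,179,-77,-81,1,-0.3,-0.2,0,179,-77,-80,1,-0.3,-0.2,0,179,-77,-80,1],
)

```text
time: 30.5
tool_pos: [0.5218, -0.1009, 0.1048]
ee_rot: [3.139, 0.001, 1.723]
wrist_force: [-0.2, 0.5, -1.2]
width: 0.0294
finger_force: 30.0
```

>>> arm_command(
  targets=[0,0,0,0,0,1,1,0,0,0,0,0,2,1,0,0,0,0,0,2,1,0,0,0,0,5,2,1,0,0,0,0,10,2,1,0,0,0,0,15,2,1,0,0,0,0,20,2,1,0,0,0,0,24,2,1,0,0,0,0,26,2,1,0,0,0,0,27,2,1,0,0,0,0,27,2,1],
)

```text
time: 31.6
tool_pos: [0.5472, -0.0967, 0.1024]
ee_rot: [-3.14, 0.001, 1.723]
wrist_force: [-3.4, 0.4, 5.4]
width: 0.0293
finger_force: 30.0
```

>>> arm_command(
  targets=[0,0,0,0,1,0,1,0,0,0,0,2,0,1,0,0,0,0,3,0,1,0,0,0,0,3,0,1],
)

```text
time: 32.0
tool_pos: [0.5476, -0.0964, 0.1024]
ee_rot: [-3.135, 0.0, 1.723]
wrist_force: [-9.8, -1.0, 9.2]
width: 0.0296
finger_force: 30.0
```

```bash
python3 - <<'E'
from h import *
o=robot.get_obs();print(inv(o['tool_pos']),sta(o['wrist_force']+O),o['wrist_torque'])
E
```

```text
[-0.09294468 -0.10526541  0.10238482] [-9.79119051  0.47120694  9.1743792 ] [-0.19573575  2.13387884 -0.02714918]
```

>>> arm_command(
  targets=[0,0,0,0,-3,-1,1,0,0,0,0,-3,-1,1,0,0,0,0,-3,-1,-0.2,0,0,0,0,-3,-1,-0.2,0,0,0,0,-3,-1,-0.5,0,0,0,0,-3,-1,-1,0,0,0,0,-3,-1,-1,0,0,0,0,-3,-1,-1,0,0,0,0,-3,-1,-1,0,0,0,0,-3,-40,-1,0,0,0,0,-3,-80,-1,0,0,0,0,-3,-120,-1,0,0,0,0,-3,-120,-1,0,0,0,0,-3,-120,-1],
)

```text
time: 33.4
tool_pos: [0.5483, -0.0966, 0.2229]
ee_rot: [3.139, 0.002, 1.723]
wrist_force: [0.4, -0.6, -0.6]
width: 0.0941
finger_force: 0.0
```

```bash
python3 - <<'E'
from h import *
s,T,p=tenon(.155);print('st',inv(p));save(s,'w9')
cv2.imwrite('pics/w9c.png',s['color'][100:380,160:480,::-1])
s=feet();rel((.4738,-.3315,.2),(np.pi,0,.151+np.pi/2))
E
```

```text
top 761 [ 0.5483 -0.0967  0.153 ] [ 0.5481 -0.0961  0.1545] [0.0289 0.0292 0.0079]
REL [-0.0, 0.0, 0.1] [-0.4, 0.9, -1.9]
st [-0.09229008 -0.10558222  0.15295661]
tenon 58 [ 0.4739 -0.3313  0.072 ] [ 0.4736 -0.3309  0.0745]
REL [-0.1, -0.0, 0.1] [-221.4, -107.9, 19.9]
```

View pics/w9c.png

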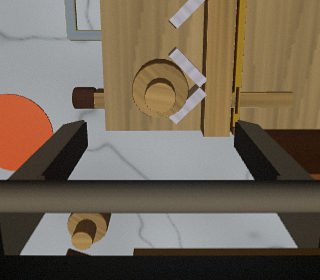

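The first foot stands against both V faces (tenon at (160,95) in the crop). Next I go to the second foot.

>>> arm_command(
  targets=[0,0,0,-221,-108,0,-1,0,0,0,-221,-108,0,-1,0,0,0,-221,-108,0,-1,0,0,0,-221,-108,0,-1,0,0,0,-221,-108,0,-1,0,0,0,-221,-108,0,-1,0,0,0,-221,-108,70,-1,0,0,0,-221,-108,70,-1,0,0,0,-221,-108,70,-1,0,0,0,-221,-108,70,-1,0,0,0,-221,-108,70,-1],
)

```text
time: 34.6
tool_pos: [0.4754, -0.3314, 0.1533]
ee_rot: [3.139, 0.002, 1.724]
wrist_force: [0.1, -0.7, 0.6]
width: 0.094
finger_force: 0.0
```

```bash
python3 - <<'E'
from h import *
s,T,p=tenon();print(T[:3,3])
E
```

```text
top 705 [ 0.4751 -0.3326  0.0732] [ 0.4751 -0.3323  0.0746] [0.029  0.0291 0.0076]
REL [0.2, 0.2, 0.1] [-1.0, -0.5, 0.4]
[ 0.47539339 -0.33141058  0.15332781]
```

>>> arm_command(
  targets=[0.2,0.2,0,-1,0,40,-1,0.2,0.2,0,-1,0,80,-1,0.2,0.2,0,-1,0,110,-1,0.2,0.2,0,-1,0,128,-1,0.2,0.2,0,-1,0,128,-1,0.2,0.2,0,-1,0,128,-1,0.2,0.2,0,-1,0,128,1,0.2,0.2,0,-1,0,128,1,0.2,0.2,0,-1,0,128,1,0.2,0.2,0,-1,0,128,1,0.2,0.2,0,-1,0,128,1,0.2,0.2,0,-1,0,128,1,0.2,0.2,0,-1,0,128,1,0.2,0.2,0,-1,0,128,1,0.2,0.2,0,-1,0,128,1,0.2,0.2,0,-1,0,128,1],
)

```text
time: 36.25
tool_pos: [0.4746, -0.3323, 0.0236]
ee_rot: [-3.138, -0.003, 1.723]
wrist_force: [0.7, 0.9, -0.5]
width: 0.0296
finger_force: 30.0
```

```bash
python3 - <<'E'
from h import *
for n in((-.12,-.0005,.2),(-.12,-.0005,.104)):rel(st(*n),(np.pi,0,.151+np.pi/2))
E
```

```text
REL [-0.2, -0.2, 0.1] [327.4, 80.5, -175.7]
REL [-0.2, -0.2, 0.1] [327.1, 80.8, -79.7]
```

>>> arm_command(
  targets=[0,0,0,0,0,-30,1,0,0,0,0,0,-70,1,0,0,0,0,0,-120,1,0,0,0,0,0,-176,1,0,0,0,0,0,-176,1,0,0,0,40,10,-176,1,0,0,0,80,20,-176,1,0,0,0,120,30,-176,1,0,0,0,160,40,-176,1,0,0,0,200,50,-176,1,0,0,0,240,60,-176,1,0,0,0,280,70,-176,1,-0.2,-0.2,0,310,77,-176,1,-0.2,-0.2,0,327,81,-176,1,-0.2,-0.2,0,327,81,-176,1,-0.2,-0.2,0,327,81,-150,1,-0.2,-0.2,0,327,81,-115,1,-0.2,-0.2,0,327,81,-90,1,-0.2,-0.2,0,327,81,-83,1,-0.2,-0.2,0,327,81,-83,1],
)

```text
time: 38.25
tool_pos: [0.5045, 0.002, 0.1064]
ee_rot: [-3.139, 0.0, 1.722]
wrist_force: [0.1, -0.8, -2.1]
width: 0.0295
finger_force: 30.0
```

>>> arm_command(
  targets=[0,0,0,0,0,1,1,0,0,0,0,0,2,1,0,0,0,0,0,3,1,0,0,0,0,0,4,1,0,0,0,0,0,4,1,0,0,0,0,5,4,1,0,0,0,0,10,4,1,0,0,0,0,15,4,1,0,0,0,0,20,4,1,0,0,0,0,24,4,1,0,0,0,0,26,4,1,0,0,0,0,27,4,1,0,0,0,0,27,4,1],
)

```text
time: 39.55
tool_pos: [0.5314, 0.007, 0.1035]
ee_rot: [-3.14, 0.0, 1.723]
wrist_force: [-3.7, -0.7, 2.3]
width: 0.0293
finger_force: 30.0
```

```bash
python3 - <<'E'
from h import *
o=robot.get_obs();print(inv(o['tool_pos']),sta(o['wrist_force']+O))
E
```

```text
[-0.09343656 -0.00054103  0.10352736] [-3.81388854 -0.17616683  2.26715346]
```

>>> arm_command(
  targets=[0,0,0,0,1,0,1,0,0,0,0,2,0,1,0,0,0,0,3,0,1,0,0,0,0,4,0,1,0,0,0,0,4,0,1],
)

```text
time: 40.05
tool_pos: [0.5319, 0.0073, 0.1037]
ee_rot: [-3.133, -0.0, 1.723]
wrist_force: [-11.6, -0.9, 9.3]
width: 0.0293
finger_force: 30.0
```

```bash
python3 - <<'E'
from h import *
o=robot.get_obs();print(inv(o['tool_pos']),sta(o['wrist_force']+O))
E
```

```text
[-0.09293805 -0.00031244  0.10372423] [-11.6190893    0.90551168   9.34071161]
```

>>> arm_command(
  targets=[0,0,0,0,-3,0,1,0,0,0,0,-3,-1,1,0,0,0,0,-3,-1,-0.2,0,0,0,0,-3,-1,-0.2,0,0,0,0,-3,-1,-0.5,0,0,0,0,-3,-1,-1,0,0,0,0,-3,-1,-1,0,0,0,0,-3,-1,-1,0,0,0,0,-3,-1,-1,0,0,0,0,-3,-40,-1,0,0,0,0,-3,-80,-1,0,0,0,0,-3,-120,-1,0,0,0,0,-3,-120,-1,0,0,0,0,-3,-120,-1],
)

```text
time: 41.45
tool_pos: [0.5337, 0.0072, 0.2247]
ee_rot: [3.138, 0.001, 1.723]
wrist_force: [-0.5, -0.7, -0.8]
width: 0.0938
finger_force: 0.0
```

```bash
python3 - <<'E'
from h import *
s,T,p=tenon(.155);print('st',inv(p))
P=cloud(s,T).reshape(-1,3);a=sta(P);a=a[~np.isnan(a[:,0])]
for y in(-.105,0):
    q=a[(abs(a[:,1]-y)<.03)&(abs(a[:,2]-.155)<.006)&(a[:,0]<-.06)];print(y,len(q),((q.min(0)+q.max(0))/2).round(4))
t=robot.snapshot('scene');feet()
m=np.hstack([cv2.resize(s['color'][40:340,120:520,::-1],(400,300)),cv2.resize(t['color'][170:320,220:420,::-1],(400,300))]);cv2.imwrite('pics/m10.png',m)
E
```

```text
top 757 [0.5324 0.0074 0.1532] [0.5324 0.008  0.1546] [0.0289 0.0293 0.0079]
REL [-0.0, 0.0, 0.1] [0.2, -0.3, -1.9]
st [-0.09234322 -0.00027614  0.15322554]Traceback (most recent call last):
  File "<stdin>", line 5, in <module>
    return umr_minimum(a, axis, None, out, keepdims, initial, where)
ValueError: zero-size array to reduction operation minimum which has no identity
```

>>> arm_command(
  targets=[0,0,0,0,0,-100,-1,0,0,0,0,0,-100,-1,0,0,0,0,-150,-100,-1,0,0,0,0,-150,-100,-1,0,0,0,0,-150,-100,-1,0,0,0,0,-150,-100,-1,0,0,0,0,-150,-100,-1],
)

```text
time: 42.2
tool_pos: [0.3839, -0.0155, 0.3222]
ee_rot: [-3.141, -0.0, 1.722]
wrist_force: [0.3, -0.1, 0.8]
width: 0.094
finger_force: 0.0
```

```bash
python3 - <<'E'
from h import *
t=robot.snapshot('scene');s=robot.snapshot('top')
a=sta(cloud(s).reshape(-1,3));a=a[~np.isnan(a[:,0])]
for y in(-.105,0):
    q=a[(abs(a[:,1]-y)<.03)&(abs(a[:,2]-.155)<.008)&(a[:,0]<-.06)]
    if len(q):print(y,len(q),((q.min(0)+q.max(0))/2).round(4))
m=np.vstack([np.hstack([cv2.resize(s['color'][60:360,80:560,::-1],(480,300)),cv2.resize(t['color'][170:320,230:390,::-1],(320,300))])])
cv2.imwrite('pics/m10.png',m)
E
```

```text
-0.105 58 [-0.094  -0.1077  0.1554]
0 52 [-0.3896  0.0021  0.1553]
```

View pics/m10.png

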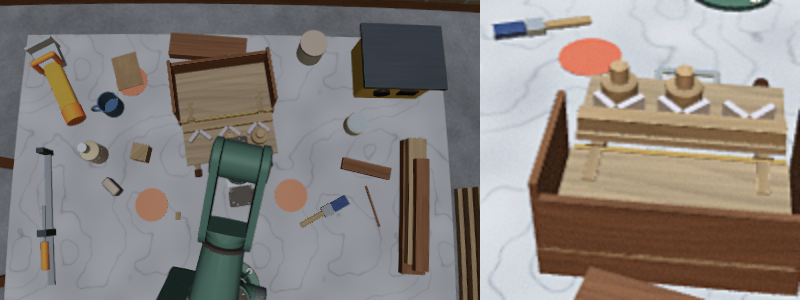

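Both feet stand seated in the right and middle V-stops, the flap is level on the supports, and I see no third foot.

```bash
python3 -c "
from bench import robot
print(robot.close_job())"
```

```text
the job is handed in; nothing more can be done
None
```

Both supports are fully out, the flap was lowered under control and rests level on them, and the two feet present stand upright and seated in the right and middle V-stops; the job is handed in, at about 42 s of the 210 s allowed.

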